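# Tip the battery pack into its charging dock

## Task

Slide the battery pack that stands on end on the table squarely up to the charging dock until its foot meets the dock's front edge, then push it over from high up on its back so that it tips onto the dock and lies flat between the rails. Then push it along the rails until it has pressed the stiff contact block all the way in, firmly but without ramming it or the dock, and let go. Never lift the pack, and leave the other things on the table where they are.

Things in the scene. Friction and masses are not known exactly. Their poses are not given: they have to be found in the camera images.
- dock: Grey charging dock, fixed to the table. Origin on the table at the foot of the middle of its front edge, the 20 mm high upright step that faces the robot; x runs into the dock, y to the left along the edge, z up. Base slab x 0 to 225 mm, 116 mm wide, 20 mm thick. A housing, 110 mm high above the table, closes its far end from x = 173 mm on.
- dock_edge (a point): Middle of the upper front edge of the dock's slab, 20 mm above the table; axes as dock. The pack lies on the slab's flat top behind it, between two rails 75 mm apart inside, each 10 mm thick and 16 mm high above the slab, from 12 to 162 mm behind the edge. Bump the standing pack into it with less than 25 N.
- contact (a joint): Travel (m) of the black contact block, 58 mm wide, 24 to 90 mm above the table, at the dock's far end. 0 at the start: face 143 mm behind the dock's front edge. 0.008 fully in, on a hard stop: face at 151 mm, pack's rear end flush with the front edge. It takes 7 to 10 N to move, besides the pack's friction of 1 to 4 N, stays put, and is damaged by over 20 N.
- pack: Black battery pack with paper labels, a plain box 94 x 65 x 151 mm, 0.65 to 0.95 kg, standing on end before the dock. Origin at the centre of the 94 x 65 mm end it stands on; x along the 94 mm side (roughly the dock's x at the start), y along the 65 mm side, z along its 151 mm length: up at the start, level along the dock's x when it lies in the dock. Friction varies.
- pack_center (a point): Centre of the battery pack, half-way along all its sides (75.5 mm above the table while it stands); axes as pack.
- drum: Steel winch drum, waisted, 96 mm across and 88 mm high, standing loose to the right of the dock. Origin at its underside centre. A bystander.
- spray: Tall grey spray can, 64 mm across, 190 mm high, standing loose to the left of the far end of the dock. Origin at its underside centre. A bystander.
- grease: Small orange bottle, 40 mm across, 110 mm high, standing loose to the left of the dock. Origin at its underside centre. A bystander.
- bearing: Steel bearing ring, 68 mm across, 18 mm high, lying loose to the right in front of the dock. Origin at its underside centre. A bystander.
- driver: Yellow-handled screwdriver, about 200 mm long and 30 mm thick, lying loose to the left in front of the dock. Origin under its middle, x towards its tip. A bystander.
Not all that is in view belongs to the job. Leave any brown look-alike of the pack alone.

How it is judged (in metres and radians):
On the way, in this order (a step that is already met when the one before it is completed fails the run):
1. the pack stands upright with its foot against the dock's front edge (within 5 mm) (angle between pack's own z axis and vertical below 0.15 rad and x of pack in the frame of dock above -0.052 m), for 0.1 s.
2. the pack has been tipped over and lies flat on the dock (angle between pack's own z axis and vertical above 1.5 rad and height (world z) of pack_center above 0.06 m and x of pack_center in the frame of dock above 0 m), for 0.2 s.
3. the contact block is pressed in (value of joint contact above 0.007 m), for 0.1 s.
At the end, for the whole second after the job is handed in: The pack lies flat on the dock (within about 2 degrees) between the rails, at rest, its rear end within 2 mm of flush with the dock's front edge, with the contact block pushed in by at least 7 of its 8 mm (value of joint contact above 0.007 m and angle between pack's own z axis and vertical between 1.53 and 1.61 rad and x of pack_center in the frame of dock above 0.0735 m and y of pack_center in the frame of dock between -0.007 and 0.007 m and height (world z) of pack_center between 0.062 and 0.071 m and linear speed of pack below 0.01 m/s); the robot touches nothing.
It fails at once if the contact block is rammed: pushed by the pack with more than 20 N (contact force between pack and contact above 20 N).
It fails at once if the standing pack is rammed against the dock with more than 25 N (angle between pack's own z axis and vertical below 0.2 rad and contact force between pack and dock above 25 N).
It fails at once if the robot pushes the contact block itself (contact force between the arm and contact above 0.5 N).
It fails at once if the pack is lifted (height (world z) of pack_center above 0.13 m).
It fails at once if a bystander is moved by more than 20 mm (distance of any of drum, spray, grease, bearing, driver from where it was at the start of the episode above 0.02 m).
It also fails if it takes over 72 s, if anything falls off the work surface, if the arm or the gripper's body presses on something with over 40 N, if the wrist force passes 120 N, or if a joint passes its speed limit or range.

## Robot

A 6-joint arm with a two-finger parallel gripper is mounted at the origin on the work surface. World frame = base frame: x ahead of the robot, y to its left, z up, the work surface at z = 0. Lengths are in mm, angles in rad, forces in N, time in s.
With the tool pointing down it reaches from about 350 to 875 mm from the base axis. Payload 4.2 kg.
Tool frame: the origin (TCP) lies between the finger pads; the fingertips stand 11 mm ahead of it and the grasp point (between the pads) lies 8 mm behind it; z points along the fingers, y is the direction in which the jaws open and shut (so a half turn about z gives the same grasp; the last joint's range is limited). The gripper opens to 85 mm and grips with 20 to 120 N. Pads are 22 mm wide; open, the fingers measure 114 mm over their backs; the gripper's body (76 mm by 85 mm) begins 54 mm behind the grasp point. The pads swing forward as they close: fully open they stand 13 mm farther back than shut.
Start: joints at [-1.047, 0.385, 0.008, 0, -1.194, -0.259], TCP at [163.589, -603.19, 216.512] pointing down, gripper open.
Joint ranges: [-3.14, 3.14], [-1.21, 2.06], [-1.07, 1.41], [-3.16, 2.05], [-2.99, -0.16], [-3.1, 3.1]. Speed limits (rad/s): [2.79, 2.79, 3.14, 3.14, 3.14, 3.14].

## Interface

Orientations are given as a unit quaternion [x, y, z, w].
In Python, from bench import * gives the robot as it stands.
- The arm moves only by the tool servo_tool, never from a script. Its argument "rows" is a list of rows, each a list of 7 numbers: the opening, from 0 (shut) to 1 (fully open), then the shift along the tool's x, y, z in cm, then the turn, a rotation vector about the tool's x, y, z in degrees. A call has 1 to 12 rows; each row shifts and turns the commanded pose from where the row before left it, along the tool's axes as they then stand; what a row does not reach is not made up. A row lasts 1/10 s, in which the tool goes at most 50 mm and 8.59 degrees, less where a joint would pass 70% of its speed; a pose out of reach is approached as far as the arm can. A call is refused whole if a number of a shift passes 5 or a number of a turn 8.59, either way. A call with a gripper value outside its range is refused whole. The fingers move at their own pace and stop on an object; the grip force is fixed at half the most. Time passes only in rows, so rows that do not move let the fingers close. It gives the time, the measured TCP pose, the force and the opening at its end, in the units of the state.
- read_state(): the state, without advancing time (a new reading comes with each control period).
- get_image(name): name is "scene" or "side" or "wrist"; returns a dict with "image" (420x560x3 uint8, red, green, blue), "mtx" (3x3 intrinsics, pixels), "extrinsics" (4x4, takes a point from camera to world coordinates). Camera axes: x right, y up, looking along -z (the intrinsics and any distortion apply to the point x, -y, -z); pixel columns grow to the right and rows downward; lengths in mm; the calibration is good to about 2 mm. The wrist camera is an equidistant fisheye: a pixel r from the principal point sees the ray r / f radians off the axis. A picture is of the moment at which its call begins. There is no depth.
- job_done(): hands the job in, once; it reports no verdict.
The state is a dict: "clock": time; "joints": joint angles; "joint_vel": joint speeds; "joint_efforts": joint torques, N m; "position": TCP position; "ee_rot": TCP orientation; "contact_force": force on the tool from outside, world axes, zero at the start; "wrist_torque": the same for the moment, N m; "gripper_width": finger opening in mm.
Only numpy, scipy, OpenCV 4.12 (cv2) and the standard library are available. Lean on these libraries where they do the work, as an engineer would, in place of code of your own. Each camera call takes 0.05 s, during which the arm holds its last target. There are 200 camera calls.

## Working session

There is one attempt and no reset: what is moved stays moved. The work goes in short steps, Python scripts to look and compute and a tool call to move; the robot and the scene stay as the last step left them, time stands still between calls to the robot, and variables do not carry over. Pictures are saved under pics/ and viewed, about 8 in all and at most 12, crops included, and the job is handed in when it is done.

Besides the shell and the picture viewer there is one more tool, called after ">>>" by a JSON object that holds its "op" and its "data". servo_tool: Moves the arm, as the interface text tells. Its arguments: {"type":"object","properties":{"rows":{"type":"array","items":{"type":"array","items":{"type":"number"}}}},"required":["rows"]}

```bash
mkdir -p pics; ls
cat > h.py <<'E'
from bench import *
import numpy as np, cv2
def shot(n,f):
    d=get_image(n); np.savez('pics/'+f+'.npz',**{k:np.array(v) for k,v in d.items()})
    cv2.imwrite('pics/'+f+'.png',cv2.cvtColor(np.array(d['image']),cv2.COLOR_RGB2BGR)); return d
def load(f): return np.load('pics/'+f+'.npz')
def ray(d,u,v):
    K=d['mtx'];E=d['extrinsics']
    r=np.array([(u-K[0,2])/K[0,0],-(v-K[1,2])/K[1,1],-1.]); return E[:3,3],E[:3,:3]@r
def onz(d,u,v,z):
    o,r=ray(d,u,v); return o+r*(z-o[2])/r[2]
def proj(d,p):
    E=d['extrinsics'];K=d['mtx'];c=E[:3,:3].T@(np.array(p)-E[:3,3])
    return K[0,0]*c[0]/-c[2]+K[0,2], K[1,1]*-c[1]/-c[2]+K[1,2]
E
python3 - <<'E'
from h import *
a=shot('scene','scene0');b=shot('side','side0')
for d in(a,b):print(d['mtx'],d['extrinsics'],d.keys())
i=np.hstack([cv2.imread('pics/scene0.png'),cv2.imread('pics/side0.png')])
print(read_state())
E
```

```text
pics
[[391.06620729   0.         277.62468997]
 [  0.         391.06620729 208.99352061]
 [  0.           0.           1.        ]] [[ 8.69771135e-01 -4.18769490e-01  2.61017789e-01  7.72383606e+02]
 [ 4.93427182e-01  7.43737401e-01 -4.50981479e-01 -3.27837215e+02]
 [-5.27140727e-03  5.21043945e-01  8.53513573e-01  8.16425707e+02]
 [ 0.00000000e+00  0.00000000e+00  0.00000000e+00  1.00000000e+00]] dict_keys(['image', 'mtx', 'extrinsics'])
[[400.43161032   0.         277.32619456]
 [  0.         400.43161032 216.70432229]
 [  0.           0.           1.        ]] [[ 9.86093628e-01  1.33133359e-01 -9.94729396e-02  4.65725189e+02]
 [-1.65686282e-01  7.40949810e-01 -6.50800611e-01 -4.33570084e+02]
 [-1.29388153e-02  6.58231637e-01  7.52704258e-01  6.51059941e+02]
 [ 0.00000000e+00  0.00000000e+00  0.00000000e+00  1.00000000e+00]] dict_keys(['image', 'mtx', 'extrinsics'])
{'clock': 0.1, 'joints': array([-1.04739218e+00,  3.85436828e-01,  6.77157305e-03, -4.13950316e-04,
       -1.19403257e+00, -2.58580444e-01]), 'joint_vel': array([-0.00096184, -0.00054984,  0.0042018 ,  0.002063  ,  0.00061649,
       -0.00080308]), 'joint_efforts': array([-8.59490174e-04, -3.93317986e+01,  1.88928938e+01,  4.19794813e+00,
       -2.60545807e-03,  2.20472728e-06]), 'position': array([ 163.43732526, -602.67613348,  215.56355442]), 'ee_rot': array([-1.31949537e-01,  9.91255960e-01,  9.52317232e-04, -1.84470062e-04]), 'contact_force': array([ 0.56130233, -0.49135014,  0.18610192]), 'wrist_torque': array([ 0.0188476 ,  0.07068245, -0.01616428]), 'gripper_width': 85.21029624669674}
```

View pics/scene0.png

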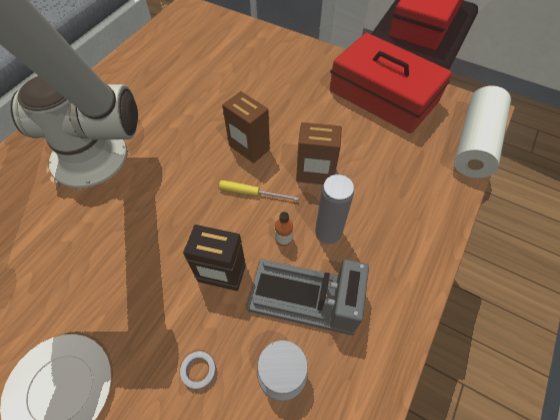

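View pics/side0.png

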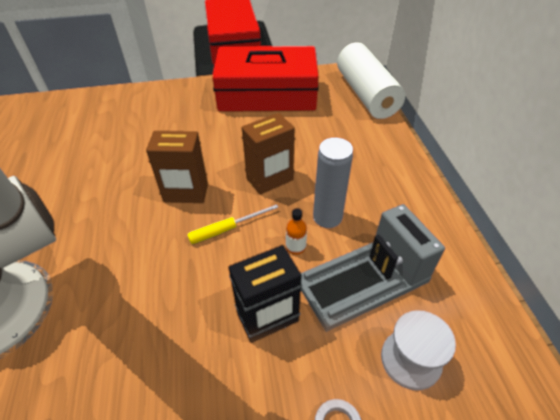

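Run:
```python
import cv2
a=cv2.imread('pics/scene0.png')[215:340,180:380]; cv2.imwrite('pics/c1.png',cv2.resize(a,None,fx=4,fy=4,interpolation=cv2.INTER_CUBIC))
a=cv2.imread('pics/side0.png')[200:345,225:445]; cv2.imwrite('pics/c2.png',cv2.resize(a,None,fx=3.6,fy=3.6,interpolation=cv2.INTER_CUBIC))
```

```text
(no output)
```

View pics/c1.png

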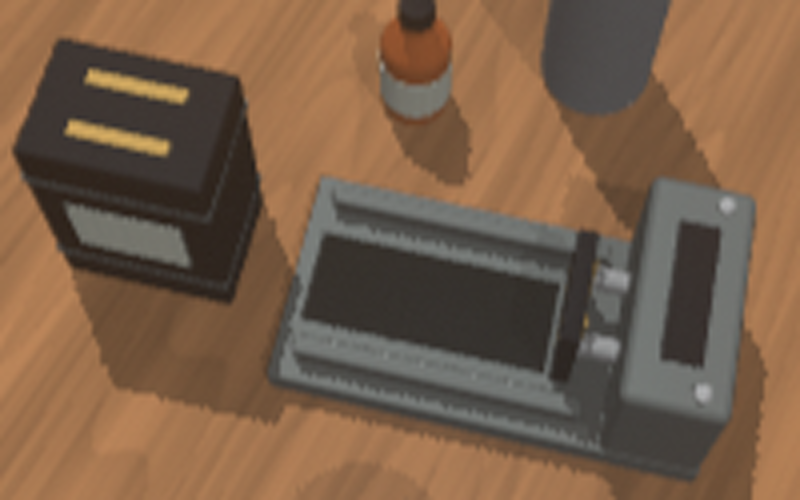

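View pics/c2.png

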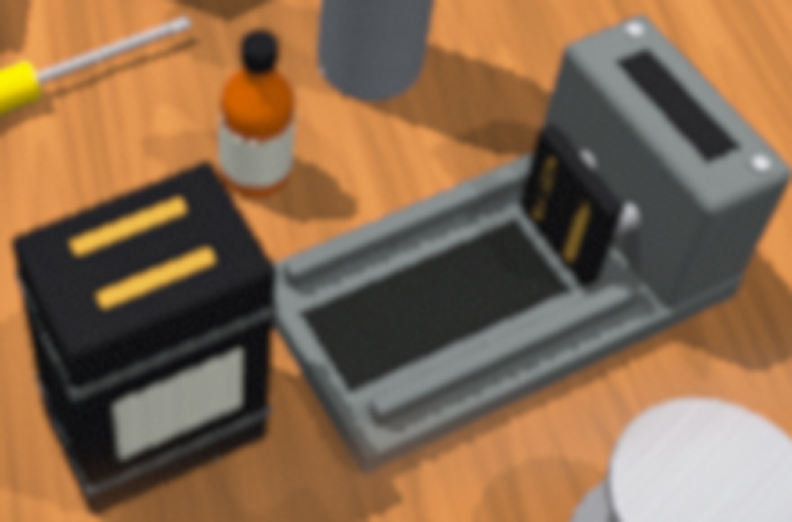

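Run:
```python
from h import *
a=load('scene0');b=load('side0')
S=lambda u,v,z:onz(a,u/4+180-.4,v/4+215-.4,z)[:2]
T=lambda u,v,z:onz(b,u/3.6+225-.4,v/3.6+200-.4,z)[:2]
def rep(n,P):
    P=np.array(P);print(n,P.round(1).tolist())
    for i in range(len(P)):
        d=P[(i+1)%len(P)]-P[i];print('   len %.1f ang %.2f'%(np.hypot(*d),np.degrees(np.arctan2(d[1],d[0]))))
    print('  c',P.mean(0).round(1))
rep('pack s',[S(15,150,151),S(203,193,151),S(240,78,151),S(62,40,151)])
rep('pack t',[T(72,362,151),T(275,272,151),T(208,165,151),T(15,240,151)])
rep('edge s',[S(272,375,20),S(321,180,20)])
rep('edge t',[T(366,455,20),T(275,283,20)])
rep('hous s',[S(622,395,110),S(727,415,110),S(755,195,110),S(655,180,110)])
rep('hous t',[T(710,213,110),T(788,170,110),T(640,15,110),T(567,48,110)])
for n,d in(('s',a),('t',b)):
    hsv=cv2.cvtColor(d['image'],cv2.COLOR_RGB2HSV)
    m=cv2.inRange(hsv,(20,110,120),(35,255,255))
    nn,l,st,c=cv2.connectedComponentsWithStats(m)
    for i in range(1,nn):
        if st[i,4]>25: print(n,c[i].round(1),st[i],onz(d,*c[i],151)[:2].round(1))
```

```text
pack s [[461.8, -144.9], [550.4, -119.9], [533.1, -61.2], [446.3, -86.1]]
   len 92.0 ang 15.77
   len 61.2 ang 106.34
   len 90.3 ang -163.95
   len 60.8 ang -75.23
  c [ 497.9 -103. ]
pack t [[460.7, -146.7], [547.1, -119.9], [529.7, -61.3], [443.8, -85.7]]
   len 90.4 ang 17.21
   len 61.1 ang 106.58
   len 89.3 ang -164.17
   len 63.3 ang -74.43
  c [ 495.3 -103.4]
edge s [[593.5, -146.7], [559.3, -40.4]]
   len 111.7 ang 107.82
   len 111.7 ang -72.18
  c [576.4 -93.5]
edge t [[589.8, -144.1], [567.1, -44.3]]
   len 102.4 ang 102.81
   len 102.4 ang -77.19
  c [578.5 -94.2]
hous s [[757.1, -96.7], [802.3, -81.6], [771.6, 24.2], [725.9, 7.6]]
   len 47.6 ang 18.45
   len 110.2 ang 106.15
   len 48.6 ang -159.96
   len 108.8 ang -73.32
  c [764.2 -36.6]
hous t [[754.6, -97.6], [799.8, -80.9], [768.6, 24.7], [724.6, 9.7]]
   len 48.2 ang 20.26
   len 110.2 ang 106.44
   len 46.5 ang -161.20
   len 111.5 ang -74.36
  c [761.9 -36. ]
s [238.2 187.1] [219 180  40  16 374] [471.9  29.9]
t [211.1 230.1] [187 217  50  27 657] [421.7 -10.6]
t [260.6 262.4] [245 255  31  16 138] [491.7 -87. ]
t [268.  276.7] [252 269  32  16 145] [ 498.9 -114.1]
```

```bash
cat > lsd.py <<'E'
from h import *
def lines(f,x0,y0,x1,y1,sc,z,minl=35):
    d=load(f);g=cv2.cvtColor(d['image'],cv2.COLOR_RGB2GRAY)[y0:y1,x0:x1]
    g=cv2.resize(g,None,fx=sc,fy=sc,interpolation=cv2.INTER_CUBIC)
    L=cv2.createLineSegmentDetector().detect(g)[0][:,0]
    for l in L:
        p=(l.reshape(2,2)+.5)/sc-.5+(x0,y0); w=[onz(d,*q,z)[:2] for q in p]
        v=w[1]-w[0];n=np.hypot(*v);an=np.degrees(np.arctan2(v[1],v[0]))%180
        if n>minl:print(f,'crop',(l).round(0).astype(int).tolist(),'ang %.2f len %.0f'%(an,n),w[0].round(1),w[1].round(1))
E
python3 - <<'E'
from lsd import *
lines('scene0',180,215,380,340,4,20)
print()
lines('side0',225,200,445,345,3.6,20)
E
```

```text
scene0 crop [246, 115, 266, 214] ang 132.28 len 62 [501.8 -26.8] [543.2 -72.4]
scene0 crop [168, 141, 70, 119] ang 15.98 len 58 [472.1 -62.3] [416.5 -78.2]
scene0 crop [187, 89, 89, 68] ang 16.18 len 59 [463.8 -29.7] [406.8 -46.3]
scene0 crop [85, 82, 182, 103] ang 16.04 len 58 [410.1 -54.6] [466.3 -38.5]
scene0 crop [65, 134, 165, 156] ang 16.10 len 59 [419.1 -86.9] [475.9 -70.6]
scene0 crop [12, 150, 57, 39] ang 105.74 len 73 [ 399.  -109.8] [379.1 -39.3]
scene0 crop [73, 273, 12, 152] ang 150.12 len 83 [ 471.6 -152.1] [ 399.8 -110.9]
scene0 crop [721, 231, 703, 368] ang 106.31 len 78 [763.7  40.6] [785.5 -33.9]
scene0 crop [559, 285, 543, 372] ang 106.46 len 48 [700.9 -30.4] [714.4 -76.3]
scene0 crop [301, 315, 323, 232] ang 106.56 len 48 [ 589.7 -111.9] [576.2 -66.2]
scene0 crop [163, 59, 239, 76] ang 15.58 len 46 [440.7 -20. ] [485.   -7.6]
scene0 crop [81, 242, 189, 267] ang 15.98 len 61 [ 465.  -135.6] [ 523.6 -118.8]
scene0 crop [659, 361, 679, 221] ang 106.46 len 80 [764.1 -41.7] [741.6  34.6]
scene0 crop [60, 37, 163, 59] ang 16.09 len 63 [380.3 -37.6] [440.6 -20.2]
scene0 
[... 2948 characters left out ...]
3 -96.3]
side0 crop [30, 0, 23, 49] ang 78.72 len 40 [462.4 177.6] [454.6 138.5]
side0 crop [194, 47, 115, 74] ang 14.81 len 50 [553.2 122.9] [504.9 110.1]
side0 crop [229, 21, 176, 2] ang 143.78 len 35 [577.3 139.3] [548.8 160.2]
side0 crop [262, 408, 180, 446] ang 16.65 len 44 [ 546.8 -112. ] [ 504.7 -124.6]
side0 crop [269, 305, 81, 386] ang 16.14 len 103 [561.6 -56.7] [462.2 -85.5]
side0 crop [568, 53, 707, 210] ang 106.27 len 124 [767.2  79.7] [802.  -39.4]
side0 crop [74, 401, 254, 324] ang 15.93 len 98 [458.1 -93. ] [552.  -66.2]
side0 crop [604, 376, 510, 420] ang 15.85 len 54 [ 714.1 -123.8] [ 661.8 -138.6]
side0 crop [706, 213, 783, 178] ang 15.92 len 52 [800.7 -41.5] [850.5 -27.3]
```

>>> {"op": "servo_tool", "data": {"rows": [[1,0,0,0,0,0,-1.2],[1,-3.5,2.9,0,0,0,0],[1,-3.5,2.9,0,0,0,0],[1,-3.5,2.9,0,0,0,0],[1,-3.5,2.9,0,0,0,0],[1,-3.5,2.9,0,0,0,0],[1,-3.5,2.9,0,0,0,0],[1,-3.5,2.9,0,0,0,0],[1,-3.5,2.9,0,0,0,0],[1,-3.5,2.9,0,0,0,0],[1,-3.5,2.9,0,0,0,0],[1,0,0,0,0,0,0]]}}

```text
clock: 1.3
position: [420.1, -223.0, 216.6]
ee_rot: [-0.146, 0.989, -0.0, 0.001]
contact_force: [0.1, -0.2, -0.4]
gripper_width: 85.3
```

```bash
cat >> h.py <<'E'
from scipy.spatial.transform import Rotation as Ro
TH=np.radians(16.43)
def st():
    s=read_state();p=s['position'];c,n=np.cos(TH),np.sin(TH);f=s['contact_force']
    R=Ro.from_quat(s['ee_rot']).as_matrix()
    print('t %.2f dock-ish x %.1f y %.1f z %.1f'%(s['clock'],p[0]*c+p[1]*n-525,-p[0]*n+p[1]*c+250,p[2]),'yaw %.2f'%(np.degrees(np.arctan2(R[1,1],R[0,1]))-90),'tz',R[:,2].round(3),'F %.1f %.1f %.1f'%(f[0]*c+f[1]*n,-f[0]*n+f[1]*c,f[2]),'w %.1f'%s['gripper_width'])
E
python3 -c "
from h import *
st()"
```

```text
t 1.30 dock-ish x -185.1 y -82.7 z 216.6 yaw 16.79 tz [ 0.001  0.    -1.   ] F 0.0 -0.2 -0.4 w 85.3
```

>>> {"op": "servo_tool", "data": {"rows": [[1,-3.6,3.1,0,0,0,0.35],[1,-3.6,3.1,0,0,0,0],[1,-3.5,3.1,0,0,0,0],[1,0,0,0,0,0,0],[1,0,0,0,0,0,0],[1,0,0,1.5,0,0,0],[1,0,0,1.5,0,0,0]]}}

```text
clock: 2.0
position: [493.9, -108.4, 186.5]
ee_rot: [-0.139, 0.99, 0.0, 0.0]
contact_force: [0.2, -0.4, -0.9]
gripper_width: 85.5
```

```bash
python3 -c "
from h import *
st()
shot('wrist','w1')"
```

```text
t 2.00 dock-ish x -81.9 y 6.3 z 186.5 yaw 15.94 tz [ 0.001  0.    -1.   ] F 0.0 -0.4 -0.9 w 85.5
```

View pics/w1.png

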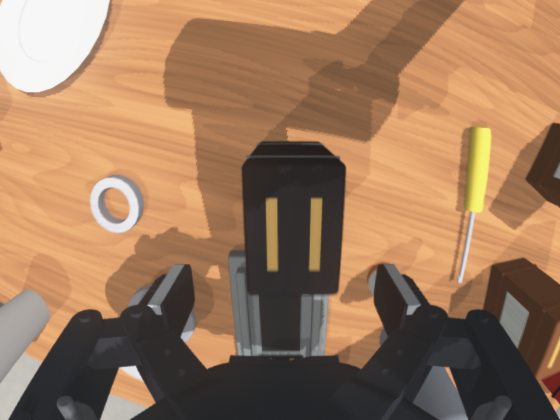

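>>> {"op": "servo_tool", "data": {"rows": [[1,-0.35,0.45,0,0,0,-0.45],[1,0,0,1.5,0,0,0],[1,0,0,2,0,0,0],[1,0,0,2,0,0,0],[1,0,0,2,0,0,0],[1,0,0,0.6,0,0,0],[1,0,0,0,0,0,0]]}}

```text
clock: 2.75
position: [496.6, -102.4, 105.6]
ee_rot: [-0.143, 0.99, -0.0, -0.0]
contact_force: [0.1, 0.3, 0.1]
gripper_width: 85.2
```

```bash
python3 -c "
from h import *
st()"
```

```text
t 2.75 dock-ish x -77.6 y 11.4 z 105.6 yaw 16.46 tz [-0.001 -0.    -1.   ] F 0.2 0.3 0.1 w 85.2
```

>>> {"op": "servo_tool", "data": {"rows": [[0.8,0,0,0,0,0,0],[0.78,0,0,0,0,0,0],[0.76,0,0,0,0,0,0],[0.74,0,0,0,0,0,0],[0.7,0,0,0,0,0,0],[0.7,0,0,0,0,0,0],[0.7,0,0,0,0,0,0]]}}

```text
clock: 3.45
position: [497.6, -101.6, 107.1]
ee_rot: [-0.143, 0.99, -0.0, 0.001]
contact_force: [-1.4, 3.0, 5.3]
gripper_width: 63.8
```

```bash
python3 -c "
from h import *
st()"
```

```text
t 3.45 dock-ish x -76.5 y 11.9 z 107.1 yaw 16.50 tz [ 0.003  0.    -1.   ] F -0.4 3.3 5.3 w 63.8
```

>>> {"op": "servo_tool", "data": {"rows": [[0.7,-0.2,-0.2,0,0,0,0],[0.7,-0.2,-0.2,0,0,0,0],[0.7,-0.2,-0.2,0,0,0,0],[0.7,-0.2,-0.2,0,0,0,0],[0.7,-0.2,-0.2,0,0,0,0],[0.7,-0.2,-0.1,0,0,0,0],[0.7,-0.2,0,0,0,0,0],[0.7,-0.2,0,0,0,0,0],[0.7,-0.2,0,0,0,0,0],[0.7,-0.2,0,0,0,0,0],[0.7,-0.2,0,0,0,0,0],[0.7,0,0,0,0,0,0]]}}

```text
clock: 4.65
position: [518.7, -107.3, 107.7]
ee_rot: [-0.144, 0.99, -0.001, -0.002]
contact_force: [-8.2, -0.4, 12.5]
gripper_width: 64.2
```

Run:
```python
from h import *
st()
shot('side','side1');shot('scene','scene1')
a=cv2.imread('pics/side1.png')[190:345,225:445]
b=cv2.imread('pics/scene1.png')[190:345,180:380]
cv2.imwrite('pics/c3.png',cv2.resize(a,None,fx=3.6,fy=3.6,interpolation=cv2.INTER_CUBIC))
cv2.imwrite('pics/c4.png',cv2.resize(b,None,fx=3.6,fy=3.6,interpolation=cv2.INTER_CUBIC))
```

```text
t 4.65 dock-ish x -57.9 y 0.4 z 107.7 yaw 16.52 tz [-0.005 -0.002 -1.   ] F -7.9 1.9 12.5 w 64.2
```

View pics/c3.png

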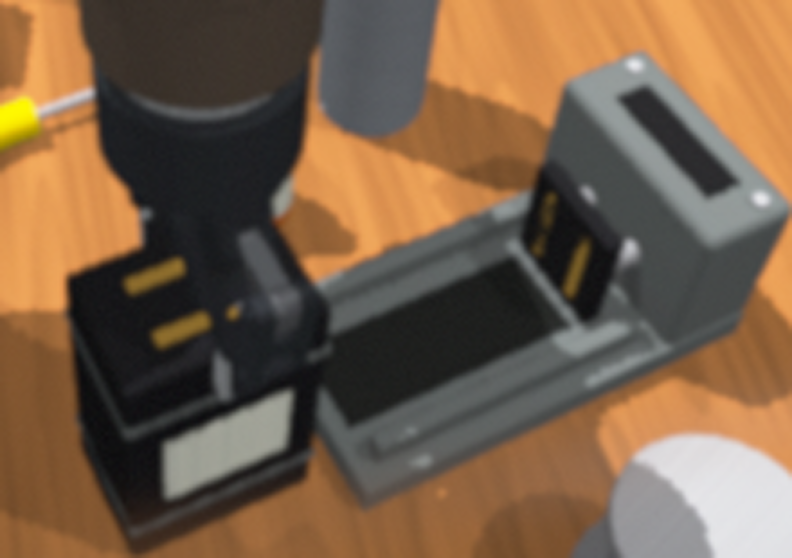

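>>> {"op": "servo_tool", "data": {"rows": [[0.7,-0.1,0,-0.05,0,0,0],[0.7,-0.1,0,0,0,0,0],[0.7,-0.1,0,0,0,0,0],[0.7,-0.1,0,0,0,0,0],[0.7,-0.1,0,0,0,0,0],[0.7,-0.1,0,0,0,0,0],[0.7,0,0,0,0,0,0]]}}

```text
clock: 5.45
position: [523.7, -105.8, 108.4]
ee_rot: [-0.144, 0.99, -0.001, -0.003]
contact_force: [-9.9, -1.1, 15.3]
gripper_width: 63.9
```

Run:
```python
from lsd import *
st()
shot('side','side2');shot('scene','scene2')
lines('side2',225,190,445,345,3.6,0,45)
```

```text
t 5.45 dock-ish x -52.6 y 0.4 z 108.4 yaw 16.52 tz [-0.006 -0.002 -1.   ] F -9.8 1.8 15.3 w 63.9
side2 crop [113, 132, 103, 37] ang 87.05 len 78 [503.1 110.5] [507.1 188.5]
side2 crop [86, 453, 75, 269] ang 86.31 len 110 [462.7 -91.8] [469.8  18. ]
side2 crop [152, 209, 110, 134] ang 105.41 len 61 [517.   50.7] [500.8 109.4]
side2 crop [298, 384, 172, 437] ang 15.45 len 71 [574.1 -71.9] [506.1 -90.7]
side2 crop [77, 268, 155, 240] ang 14.37 len 46 [470.7  18.3] [515.5  29.8]
side2 crop [174, 496, 291, 445] ang 15.16 len 63 [ 502.  -121.5] [ 563. -105.]
side2 crop [580, 321, 529, 255] ang 106.04 len 47 [728.1 -61.1] [715.1 -15.9]
side2 crop [707, 197, 615, 98] ang 106.59 len 84 [825.5   4.2] [801.7  84.3]
side2 crop [647, 84, 739, 181] ang 106.57 len 83 [824.3  91.2] [847.9  11.9]
side2 crop [790, 215, 751, 292] ang 45.95 len 61 [866.1 -15.7] [823.7 -59.6]
side2 crop [516, 256, 567, 325] ang 105.29 len 48 [707.8 -15.5] [720.6 -62. ]
side2 crop [395, 245, 499, 205] ang 14.42 len 66 [645.2   3.4] [709.3  19.9]
side2 crop [439, 0, 427, 78] ang 67.70 len 69 [721.5 182.4] [695.5 119. ]
side2 crop [309, 477, 142, 553] ang 15.59 len 89 [ 568.3 -123.3] [ 482.7 -147.2]
side2 crop [593, 386, 671, 350] ang 15.69 len 49 [721.2 -99.2] [768.6 -85.9]
side2 crop [134, 549, 87, 450] ang 105.84 len 57 [ 478.9 -144.8] [463.4 -90.2]
side2 crop [499, 192, 420, 161] ang 142.60 len 48 [712.1  28.7] [674.2  57.7]
side2 crop [344, 329, 513, 255] ang 16.41 len 106 [604.9 -44.4] [706.7 -14.4]
side2 crop [33, 17, 23, 86] ang 79.10 len 59 [465.3 213.8] [454.2 156.4]
side2 crop [555, 332, 350, 427] ang 16.53 len 124 [712.7 -65.4] [ 594.2 -100.6]
side2 crop [567, 87, 707, 245] ang 106.33 len 129 [776.5  97.1] [812.8 -26.9]
side2 crop [713, 246, 787, 212] ang 17.10 len 52 [815.9 -28.1] [865.3 -12.9]
```

Run:
```python
from lsd import *
c,n=np.cos(TH),np.sin(TH)
def y(f,l,x0,y0,sc,z):
    d=load(f);p=(np.array(l).reshape(2,2)+.5)/sc-.5+(x0,y0)
    for q in p:
        w=onz(d,*q,z);print(f,'x %.1f y %.1f'%(w[0]*c+w[1]*n-525,-w[0]*n+w[1]*c+250))
y('side0',[263,437,99,513],225,200,3.6,0)
y('side2',[309,477,142,553],225,190,3.6,0)
y('scene0',[228,304,74,268],180,215,4,0)
lines('scene2',180,190,380,345,4,0,45)
```

```text
side0 x -33.8 y -17.1
side0 x -121.2 y -17.1
side2 x -14.8 y -28.9
side2 x -103.9 y -27.8
scene0 x -33.9 y -20.7
scene0 x -122.2 y -20.0
scene2 crop [281, 210, 289, 337] ang 124.64 len 79 [511.3  -6.8] [556.  -71.5]
scene2 crop [721, 331, 703, 468] ang 106.32 len 80 [763.4  49.9] [785.8 -26.6]
scene2 crop [559, 386, 543, 471] ang 105.73 len 48 [699.5 -22.9] [712.6 -69.5]
scene2 crop [109, 369, 219, 397] ang 15.36 len 64 [ 479.8 -136.3] [ 541.1 -119.5]
scene2 crop [658, 461, 679, 321] ang 106.39 len 82 [763.8 -34.5] [740.8  43.8]
scene2 crop [287, 332, 259, 428] ang 106.43 len 56 [553.5 -69.6] [ 569.4 -123.6]
scene2 crop [549, 476, 565, 391] ang 106.11 len 48 [716.9 -70.5] [703.5 -24.1]
scene2 crop [314, 9, 446, 32] ang 17.33 len 84 [455.1 123.6] [535.7 148.8]
scene2 crop [697, 9, 649, 174] ang 100.63 len 123 [664.8 241. ] [687.6 119.7]
scene2 crop [254, 431, 94, 392] ang 15.61 len 91 [ 567.9 -126.6] [ 480.5 -151.1]
scene2 crop [540, 162, 556, 62] ang 108.51 len 71 [627.7  95.3] [605.1 162.9]
scene2 crop [300, 416, 323, 334] ang 106.07 len 48 [ 585.1 -107.3] [571.7 -60.8]
scene2 crop [516, 531, 601, 553] ang 15.06 len 45 [ 714.8 -105. ] [758.2 -93.3]
scene2 crop [527, 469, 304, 419] ang 16.42 len 122 [705.2 -72.9] [ 588.1 -107.5]
scene2 crop [445, 358, 526, 376] ang 16.30 len 45 [637.7 -39.6] [681. -27.]
```

View pics/c4.png

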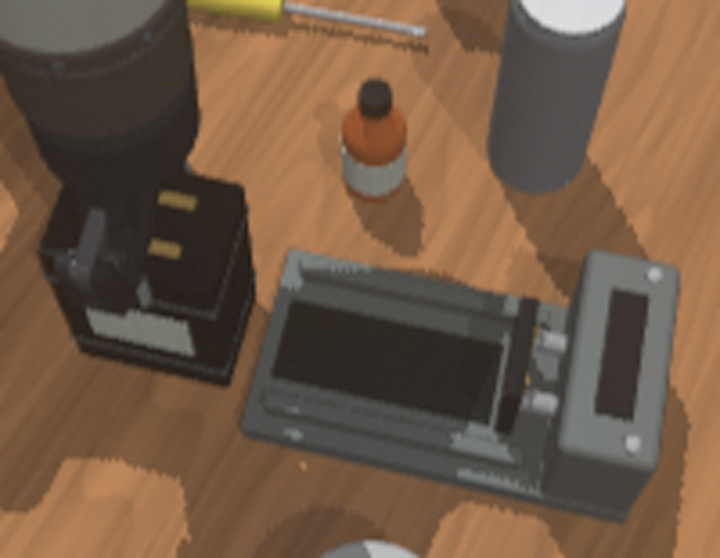

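>>> {"op": "servo_tool", "data": {"rows": [[0.7,0,-0.05,0,0,0,-0.3],[0.7,0,-0.05,0,0,0,-0.3],[0.7,0,0,0,0,0,0],[0.75,0,0,0,0,0,0],[0.8,0,0,0,0,0,0],[0.9,0,0,0,0,0,0],[1,0,0,0,0,0,0],[1,0,0,0,0,0,0],[1,0,0,0,0,0,0],[1,0,0,0,0,0,0]]}}

```text
clock: 6.55
position: [527.0, -105.5, 105.8]
ee_rot: [-0.148, 0.989, -0.0, -0.0]
contact_force: [-0.2, 0.5, 0.0]
gripper_width: 85.1
```

```bash
python3 -c "
from h import *
st()"
```

```text
t 6.55 dock-ish x -49.3 y -0.2 z 105.8 yaw 17.08 tz [-0. -0. -1.] F -0.0 0.6 0.0 w 85.1
```

>>> {"op": "servo_tool", "data": {"rows": [[1,2,0,0,0,0,0.65],[1,3,0,0,0,0,0],[1,3,0,0,0,0,0],[1,2.5,0,0,0,0,0],[0.35,0,0,0,0,-7.5,0],[0.35,0,0,0,0,-7.5,0],[0.35,0,0,0,0,-7.5,0],[0.35,0,0,0,0,-7.5,0],[0.35,0,0,0,0,0,0],[0.35,0,0,0,0,0,0]]}}

```text
clock: 7.55
position: [425.6, -136.3, 105.7]
ee_rot: [-0.139, 0.961, 0.036, 0.235]
contact_force: [0.3, -0.3, -0.1]
gripper_width: 29.6
```

Run:
```python
from lsd import *
st()
shot('scene','scene3');shot('side','side3')
lines('scene3',180,190,380,345,4,0,55)
print()
lines('side3',225,190,445,345,3.6,0,55)
a=cv2.imread('pics/scene3.png')[190:345,150:350]
b=cv2.imread('pics/side3.png')[190:345,190:390]
cv2.imwrite('pics/c5.png',cv2.resize(np.vstack([a,b]),None,fx=1.9,fy=1.9,interpolation=cv2.INTER_CUBIC))
```

```text
t 7.55 dock-ish x -155.4 y -1.1 z 105.7 yaw 16.48 tz [ 0.442  0.134 -0.887] F 0.2 -0.4 -0.1 w 29.6
scene3 crop [113, 214, 214, 234] ang 17.18 len 61 [427.5 -56.7] [485.4 -38.8]
scene3 crop [89, 169, 268, 204] ang 17.11 len 110 [397.7 -39.5] [502.7  -7.2]
scene3 crop [721, 332, 703, 468] ang 106.32 len 79 [763.6  49.3] [785.8 -26.6]
scene3 crop [109, 373, 219, 397] ang 16.84 len 63 [ 481.2 -138.2] [ 541.2 -120. ]
scene3 crop [659, 461, 679, 321] ang 106.44 len 82 [763.9 -34.5] [740.8  43.8]
scene3 crop [549, 476, 568, 368] ang 106.63 len 61 [717.  -70.5] [699.4 -11.6]
scene3 crop [324, 332, 558, 383] ang 16.42 len 132 [571.5 -59.2] [697.9 -21.9]
scene3 crop [541, 473, 336, 426] ang 16.41 len 112 [712.6 -70.9] [ 604.9 -102.6]
scene3 crop [314, 9, 445, 32] ang 17.34 len 84 [455.2 123.6] [535.3 148.6]
scene3 crop [697, 9, 649, 174] ang 100.63 len 123 [664.8 241. ] [687.6 119.7]
scene3 crop [256, 432, 97, 397] ang 16.99 len 90 [ 569.2 -126.5] [ 483.4 -152.7]
scene3 crop [312, 485, 601, 552] ang 16.35 len 154 [ 610.3 -136.1] [758.  -92.8]
scene3 crop [336, 301, 569, 351] ang 16.48 len 133 
[... 1730 characters left out ...]
49.5]
side3 crop [330, 295, 515, 215] ang 16.55 len 118 [602.6 -22.2] [716.1  11.5]
side3 crop [391, 444, 631, 331] ang 16.43 len 146 [ 611.8 -113.1] [752.1 -71.7]
side3 crop [415, 471, 672, 349] ang 16.28 len 155 [ 620.  -128.9] [769.2 -85.4]
side3 crop [315, 14, 228, 57] ang 24.17 len 66 [641.1 184.6] [580.6 157.4]
side3 crop [33, 17, 23, 88] ang 79.05 len 60 [465.2 213.8] [453.7 154.6]
side3 crop [154, 62, 51, 101] ang 17.26 len 68 [534.8 161.5] [469.5 141.1]
side3 crop [328, 343, 139, 429] ang 16.99 len 109 [594.6 -51.2] [490.2 -83.1]
side3 crop [567, 87, 707, 246] ang 106.28 len 130 [776.4  97.7] [812.8 -27. ]
side3 crop [133, 444, 326, 356] ang 16.92 len 111 [486.2 -91. ] [592.  -58.8]
```

View pics/c5.png

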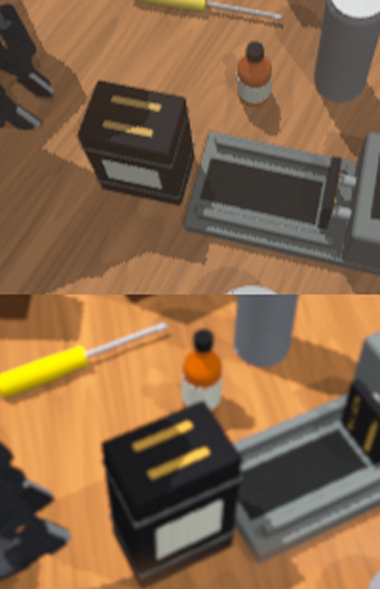

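Run:
```python
from lsd import *
c,n=np.cos(TH),np.sin(TH)
def y(f,l,x0,y0,sc,z,off):
    d=load(f);p=(np.array(l).reshape(2,2)+.5)/sc-.5+(x0,y0)
    print(f,[('x %.1f y %.1f'%(w[0]*c+w[1]*n-525,-w[0]*n+w[1]*c+off)) for w in (onz(d,*q,z) for q in p)])
y('scene3',[89,169,268,204],180,190,4,151,251)
y('scene3',[256,432,97,397],180,190,4,0,251)
y('side3',[68,280,258,201],225,190,3.6,151,248.6)
y('side3',[315,475,147,557],225,190,3.6,0,248.6)
y('side3',[275,223,325,299],225,190,3.6,151,248.6)
print('mat')
y('side3',[333,334,514,254],225,190,3.6,20,248.6)
y('side3',[574,324,350,427],225,190,3.6,20,248.6)
y('scene3',[324,332,558,383],180,190,4,20,251)
y('scene3',[541,473,336,426],180,190,4,20,251)
```

```text
scene3 ['x -103.1 y 29.9', 'x -14.0 y 31.1']
scene3 ['x -14.8 y -31.3', 'x -104.5 y -31.9']
side3 ['x -104.6 y 29.1', 'x -14.9 y 30.2']
side3 ['x -11.6 y -30.7', 'x -102.6 y -32.1']
side3 ['x -13.9 y 16.5', 'x -13.7 y -26.6']
mat
side3 ['x 28.6 y 24.7', 'x 138.7 y 24.9']
side3 ['x 141.3 y -24.7', 'x 10.0 y -24.5']
scene3 ['x 9.3 y 24.7', 'x 138.0 y 24.7']
scene3 ['x 137.9 y -25.2', 'x 28.6 y -24.8']
```

>>> {"op": "servo_tool", "data": {"rows": [[0.35,1.15,0,2.2,0,0,0],[0.35,1.15,0,2.2,0,0,0],[0.35,-0.9,0.05,0.46,0,0,0],[0.35,-0.9,0,0.46,0,0,0],[0.35,-0.18,0,0.09,0,0,0],[0.35,-0.18,0,0.09,0,0,0],[0.35,-0.18,0,0.09,0,0,0],[0.35,-0.18,0,0.09,0,0,0],[0.35,0,0,0,0,0,0]]}}

```text
clock: 8.55
position: [452.1, -126.5, 56.1]
ee_rot: [-0.139, 0.961, 0.037, 0.235]
contact_force: [-0.3, -1.1, 0.9]
gripper_width: 29.9
```

```bash
python3 -c "
from h import *
st()"
```

```text
t 8.55 dock-ish x -127.2 y 0.8 z 56.1 yaw 16.55 tz [ 0.442  0.136 -0.887] F -0.6 -1.0 0.9 w 29.9
```

>>> {"op": "servo_tool", "data": {"rows": [[0.35,-0.09,-0.05,0.046,0,0,0],[0.35,-0.09,-0.05,0.046,0,0,0],[0.35,-0.09,0,0.046,0,0,0],[0.35,-0.09,0,0.046,0,0,0],[0.35,-0.09,0,0.046,0,0,0],[0.35,-0.09,0,0.046,0,0,0],[0.35,-0.09,0,0.046,0,0,0],[0.35,-0.09,0,0.046,0,0,0]]}}

```text
clock: 9.35
position: [459.9, -125.2, 55.8]
ee_rot: [-0.139, 0.961, 0.037, 0.235]
contact_force: [0.2, -0.6, 0.7]
gripper_width: 29.9
```

```bash
python3 -c "
from h import *
st()"
```

```text
t 9.35 dock-ish x -119.3 y -0.1 z 55.8 yaw 16.54 tz [ 0.441  0.136 -0.887] F -0.0 -0.6 0.7 w 29.9
```

>>> {"op": "servo_tool", "data": {"rows": [[0.35,-0.09,0,0.046,0,0,0],[0.35,-0.09,0,0.046,0,0,0],[0.35,-0.09,0,0.046,0,0,0],[0.35,-0.09,0,0.046,0,0,0],[0.35,-0.09,0,0.046,0,0,0],[0.35,-0.09,0,0.046,0,0,0],[0.35,-0.09,0,0.046,0,0,0],[0.35,-0.09,0,0.046,0,0,0]]}}

```text
clock: 10.15
position: [467.6, -122.9, 55.8]
ee_rot: [-0.139, 0.961, 0.037, 0.235]
contact_force: [0.7, -0.2, 0.2]
gripper_width: 30.0
```

```bash
python3 -c "
from h import *
st()"
```

```text
t 10.15 dock-ish x -111.2 y -0.1 z 55.8 yaw 16.54 tz [ 0.441  0.136 -0.887] F 0.6 -0.4 0.2 w 30.0
```

>>> {"op": "servo_tool", "data": {"rows": [[0.35,-0.09,0,0.046,0,0,0],[0.35,-0.09,0,0.046,0,0,0],[0.35,-0.09,0,0.046,0,0,0],[0.35,-0.09,0,0.046,0,0,0],[0.35,-0.09,0,0.046,0,0,0],[0.35,-0.09,0,0.046,0,0,0]]}}

```text
clock: 10.75
position: [472.1, -121.0, 55.4]
ee_rot: [-0.139, 0.962, 0.037, 0.234]
contact_force: [-4.6, -0.7, 1.5]
gripper_width: 29.8
```

```bash
python3 -c "
from h import *
st()"
```

```text
t 10.75 dock-ish x -106.4 y 0.4 z 55.4 yaw 16.54 tz [ 0.439  0.137 -0.888] F -4.6 0.6 1.5 w 29.8
```

>>> {"op": "servo_tool", "data": {"rows": [[0.35,-0.09,0,0.046,0,0,0],[0.35,-0.09,0,0.046,0,0,0],[0.35,-0.09,0,0.046,0,0,0],[0.35,-0.09,0,0.046,0,0,0],[0.35,-0.09,0,0.046,0,0,0],[0.35,-0.09,0,0.046,0,0,0],[0.35,-0.09,0,0.046,0,0,0]]}}

```text
clock: 11.45
position: [480.2, -119.1, 55.9]
ee_rot: [-0.139, 0.961, 0.037, 0.235]
contact_force: [-2.3, -0.3, -1.9]
gripper_width: 30.3
```

```bash
python3 -c "
from h import *
st()"
```

```text
t 11.45 dock-ish x -98.1 y -0.1 z 55.9 yaw 16.54 tz [ 0.441  0.136 -0.887] F -2.3 0.3 -1.9 w 30.3
```

Sliding, about 5 mm left; continue in small steps.

>>> {"op": "servo_tool", "data": {"rows": [[0.35,-0.09,0,0.046,0,0,0],[0.35,-0.09,0,0.046,0,0,0],[0.35,-0.09,0,0.046,0,0,0],[0.35,-0.045,0,0.023,0,0,0]]}}

```text
clock: 11.85
position: [481.7, -118.3, 55.5]
ee_rot: [-0.139, 0.962, 0.037, 0.234]
contact_force: [-10.2, -3.8, 5.7]
gripper_width: 29.9
```

```bash
python3 -c "
from h import *
st()"
```

```text
t 11.85 dock-ish x -96.5 y 0.3 z 55.5 yaw 16.55 tz [ 0.439  0.136 -0.888] F -10.9 -0.8 5.7 w 29.9
```

>>> {"op": "servo_tool", "data": {"rows": [[0.35,-0.045,0,0.023,0,0,0],[0.35,0,0,0,0,0,0],[0.35,0,0,0,0,0,0]]}}

```text
clock: 12.15
position: [481.7, -118.3, 55.5]
ee_rot: [-0.139, 0.962, 0.037, 0.233]
contact_force: [-10.1, -3.5, 4.8]
gripper_width: 30.1
```

Run:
```python
from lsd import *
st()
shot('scene','scene4');shot('side','side4')
lines('scene4',180,190,380,345,4,0,55)
print()
lines('side4',225,190,445,345,3.6,0,55)
```

```text
t 12.15 dock-ish x -96.5 y 0.3 z 55.5 yaw 16.54 tz [ 0.439  0.136 -0.888] F -10.7 -0.5 4.8 w 30.1
scene4 crop [46, 85, 93, 178] ang 148.47 len 73 [341.5  -4.9] [403.7 -43.1]
scene4 crop [107, 172, 293, 211] ang 16.51 len 114 [408.2 -36.2] [517.3  -3.8]
scene4 crop [721, 331, 703, 468] ang 106.34 len 80 [763.4  49.9] [785.8 -26.6]
scene4 crop [233, 366, 115, 339] ang 16.37 len 68 [ 538.  -100.8] [ 472.7 -120. ]
scene4 crop [130, 378, 238, 403] ang 16.46 len 61 [ 492.7 -134.9] [ 551.7 -117.5]
scene4 crop [658, 461, 679, 321] ang 106.40 len 82 [763.8 -34.5] [740.8  43.8]
scene4 crop [549, 476, 568, 370] ang 106.69 len 61 [717.  -70.5] [699.6 -12.3]
scene4 crop [314, 9, 456, 34] ang 17.28 len 91 [455.1 123.6] [541.9 150.6]
scene4 crop [325, 332, 558, 383] ang 16.43 len 131 [572.1 -59. ] [697.9 -21.9]
scene4 crop [541, 473, 363, 432] ang 16.36 len 97 [712.6 -70.9] [619.  -98.3]
scene4 crop [698, 7, 649, 174] ang 100.62 len 125 [664.5 242.8] [687.5 119.7]
scene4 crop [222, 279, 121, 257] ang 16.42 len 60 [504.7 -60. ] [447.1 -76.9]
scene4 crop [121, 273, 219, 294] ang 16.52 len 58 [452.6 -
[... 2197 characters left out ...]
68.6 -85.6]
side4 crop [193, 83, 99, 116] ang 15.08 len 61 [556.  140.6] [496.6 124.6]
side4 crop [315, 14, 228, 57] ang 24.01 len 66 [641.1 184.5] [580.6 157.5]
side4 crop [32, 18, 23, 86] ang 79.16 len 58 [465.1 212.9] [454.2 156.4]
side4 crop [229, 58, 149, 28] ang 142.88 len 56 [580.8 157.1] [536.2 190.9]
side4 crop [166, 58, 39, 106] ang 17.20 len 85 [543.1 164. ] [462.2 138.9]
side4 crop [347, 336, 168, 415] ang 16.46 len 104 [605.3 -49. ] [505.9 -78.3]
side4 crop [333, 440, 221, 492] ang 16.49 len 62 [ 584.2 -105.7] [ 524.7 -123.3]
side4 crop [157, 433, 350, 348] ang 16.36 len 110 [499.1 -86.9] [605.1 -55.8]
side4 crop [568, 88, 708, 246] ang 106.32 len 129 [776.6  96.4] [812.9 -27.4]
```

>>> {"op": "servo_tool", "data": {"rows": [[0.35,-0.045,0,0.023,0,0,0],[0.35,-0.045,0,0.023,0,0,0],[0.35,0,0,0,0,0,0]]}}

```text
clock: 12.55
position: [481.7, -118.2, 55.2]
ee_rot: [-0.139, 0.962, 0.037, 0.233]
contact_force: [-13.3, -4.9, 5.9]
gripper_width: 30.0
```

Run:
```python
from lsd import *
st()
c,n=np.cos(TH),np.sin(TH)
d=load('side4')
for q in((286,196),(351,294)):
    w=onz(d,(q[0]+.5)/3.6-.5+225,(q[1]+.5)/3.6-.5+190,151);print(w[0]*c+w[1]*n-525)
i=np.hstack([cv2.imread('pics/side4.png')[220:340,225:360],cv2.imread('pics/scene4.png')[220:340,190:325]])
cv2.imwrite('pics/c6.png',cv2.resize(i,None,fx=2.9,fy=2.9,interpolation=cv2.INTER_CUBIC))
```

```text
t 12.55 dock-ish x -96.4 y 0.4 z 55.2 yaw 16.54 tz [ 0.437  0.136 -0.889] F -14.1 -0.9 5.9 w 30.0
-2.7386164946007057
-2.9518355568706056
```

View pics/c6.png

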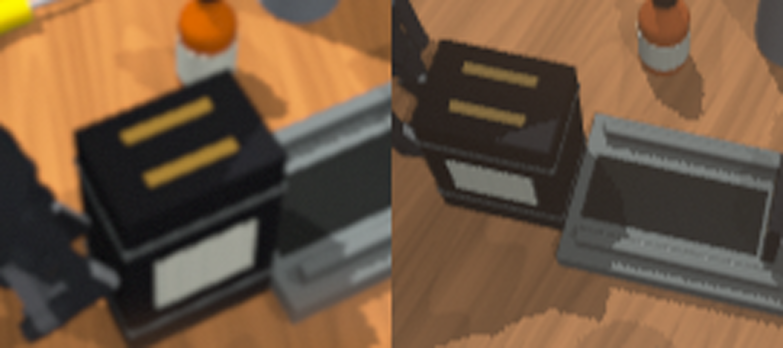

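>>> {"op": "servo_tool", "data": {"rows": [[0.35,0.9,0,-0.46,0,0,0],[0.35,0.4,0,-0.2,0,0,0],[0.35,-0.98,0,-1.89,0,0,0],[0.35,-0.98,0,-1.89,0,0,0],[0.35,-0.98,0,-1.89,0,0,0],[0.35,-0.98,0,-1.89,0,0,0],[0.35,0,0,0,0,0,0],[0.35,-0.44,0,0.23,0,0,0],[0.35,0,0,0,0,0,0]]}}

```text
clock: 13.45
position: [476.5, -120.7, 140.7]
ee_rot: [-0.139, 0.961, 0.037, 0.235]
contact_force: [-1.1, 0.5, -0.4]
gripper_width: 29.9
```

```bash
python3 -c "
from h import *
st()"
```

```text
t 13.45 dock-ish x -102.1 y -0.6 z 140.7 yaw 16.54 tz [ 0.442  0.136 -0.887] F -0.9 0.8 -0.4 w 29.9
```

>>> {"op": "servo_tool", "data": {"rows": [[0.35,-0.18,0,0.09,0,0,0],[0.35,-0.18,0,0.09,0,0,0],[0.35,-0.18,0,0.09,0,0,0],[0.35,-0.27,0,0.14,0,0,0],[0.35,-0.36,0,0.18,0,0,0],[0.35,-0.4,0,0.1,0,0,0],[0.35,-0.4,0,0.1,0,0,0],[0.35,-0.4,0,0.1,0,0,0]]}}

```text
clock: 14.25
position: [500.3, -113.7, 144.2]
ee_rot: [-0.139, 0.961, 0.037, 0.235]
contact_force: [-0.1, -0.5, -0.2]
gripper_width: 29.8
```

```bash
python3 -c "
from h import *
st()
shot('side','side5')"
```

```text
t 14.25 dock-ish x -77.3 y -0.5 z 144.2 yaw 16.55 tz [ 0.441  0.136 -0.887] F -0.3 -0.4 -0.2 w 29.8
```

View pics/side5.png

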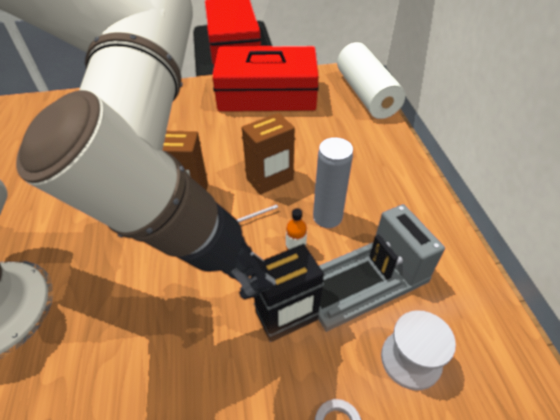

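>>> {"op": "servo_tool", "data": {"rows": [[0.35,-0.31,0,0.05,0,0,0],[0.35,-0.31,0,0.05,0,0,0],[0.35,-0.31,0,0.05,0,0,0],[0.35,-0.31,0,0.05,0,0,0],[0.35,-0.31,0,0.05,0,0,0]]}}

```text
clock: 14.8
position: [514.4, -109.5, 149.1]
ee_rot: [-0.139, 0.961, 0.037, 0.235]
contact_force: [1.5, -0.3, 0.0]
gripper_width: 30.0
```

```bash
python3 -c "
from h import *
st()
shot('side','side6')
a=cv2.imread('pics/side6.png')[200:345,190:410];cv2.imwrite('pics/c7.png',cv2.resize(a,None,fx=2,fy=2))"
```

```text
t 14.80 dock-ish x -62.6 y -0.5 z 149.1 yaw 16.54 tz [ 0.441  0.136 -0.887] F 1.4 -0.7 0.0 w 30.0
```

View pics/c7.png

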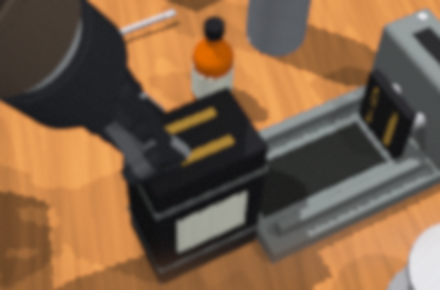

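>>> {"op": "servo_tool", "data": {"rows": [[0.35,0.9,0,-0.48,0,0,0],[0.35,1.8,0,-0.92,0,0,0],[0.35,1.8,0,-0.92,0,0,0],[0.35,0,0,0,0,0,0],[0.35,0.6,0,1.15,0,0,0],[0.35,0.6,0,1.15,0,0,0],[0.35,0,0,0,0,0,0]]}}

```text
clock: 15.55
position: [464.7, -123.6, 120.5]
ee_rot: [-0.139, 0.962, 0.037, 0.233]
contact_force: [-0.3, 0.5, -0.0]
gripper_width: 29.9
```

Run:
```python
from lsd import *
st()
shot('scene','scene7');shot('side','side7')
lines('scene7',190,220,325,340,4,0,50)
print()
lines('side7',225,220,360,340,3.6,0,50)
d=load('side7')
```

```text
t 15.55 dock-ish x -114.2 y -0.0 z 120.5 yaw 16.50 tz [ 0.438  0.137 -0.889] F -0.2 0.6 -0.0 w 29.9
scene7 crop [69, 53, 250, 90] ang 16.55 len 111 [409.7 -35.8] [515.8  -4.2]
scene7 crop [192, 245, 75, 219] ang 16.25 len 67 [ 537.4 -101.1] [ 472.7 -119.9]
scene7 crop [23, 172, 66, 55] ang 106.47 len 77 [ 431.  -111.3] [409.3 -37.8]
scene7 crop [89, 258, 198, 282] ang 16.54 len 62 [ 492.2 -135.1] [ 551.7 -117.4]
scene7 crop [510, 354, 528, 249] ang 106.68 len 60 [716.7 -69.5] [699.6 -12.2]
scene7 crop [284, 212, 518, 263] ang 16.42 len 132 [571.5 -59.2] [697.9 -21.9]
scene7 crop [501, 352, 312, 310] ang 16.47 len 103 [712.5 -70.8] [ 613.7 -100. ]
scene7 crop [200, 106, 101, 85] ang 16.38 len 60 [495.7 -26.9] [438.2 -43.8]
scene7 crop [100, 100, 196, 120] ang 16.47 len 58 [442.8 -52.2] [498.6 -35.8]
scene7 crop [234, 317, 74, 281] ang 16.38 len 90 [ 579.  -124.4] [ 492.9 -149.7]
scene7 crop [296, 180, 529, 231] ang 16.48 len 133 [567.6 -39.9] [695.3  -2.1]
scene7 crop [292, 369, 539, 426] ang 16.40 len 131 [ 620.8 -133. ] [746.8 -96. ]
scene7 crop [293, 339, 531, 394] ang 16.39 len 12
[... 577 characters left out ...]
de7 crop [256, 120, 148, 165] ang 16.69 len 66 [572.2  27.9] [508.6   8.9]
side7 crop [358, 215, 486, 159] ang 16.43 len 80 [612.9 -42.1] [689.6 -19.5]
side7 crop [486, 256, 395, 298] ang 16.22 len 54 [671.6 -77.7] [619.4 -92.9]
side7 crop [158, 180, 262, 136] ang 16.47 len 64 [512.4  -1.7] [573.4  16.3]
side7 crop [352, 177, 486, 120] ang 16.47 len 85 [615.6 -18.3] [697.3   5.9]
side7 crop [335, 359, 185, 430] ang 16.64 len 82 [ 582.1 -120.2] [ 503.6 -143.7]
side7 crop [347, 228, 162, 310] ang 16.47 len 107 [605.3 -49. ] [502.5 -79.4]
side7 crop [158, 325, 351, 239] ang 16.41 len 111 [499.3 -87. ] [605.5 -55.7]
side7 crop [286, 353, 182, 402] ang 16.37 len 57 [ 559.2 -113.2] [ 504.5 -129.3]
```

>>> {"op": "servo_tool", "data": {"rows": [[0.35,-0.23,0,-0.44,0,0,0],[0.35,-0.6,0,0.31,0,0,0],[0.35,-0.27,0,0.14,0,0,0],[0.35,-0.27,0,0.14,0,0,0],[0.35,-0.27,0,0.14,0,0,0],[0.35,-0.27,0,0.14,0,0,0],[0.35,-0.27,0,0.14,0,0,0],[0.35,-0.27,0,0.14,0,0,0],[0.35,-0.3,0,0.067,0,0,0]]}}

```text
clock: 16.55
position: [491.0, -116.0, 127.9]
ee_rot: [-0.139, 0.962, 0.037, 0.233]
contact_force: [-6.0, -1.2, 2.5]
gripper_width: 29.9
```

```bash
python3 -c "
from h import *
st()
"
```

```text
t 16.55 dock-ish x -86.8 y -0.1 z 127.9 yaw 16.54 tz [ 0.439  0.136 -0.888] F -6.1 0.6 2.5 w 29.9
```

>>> {"op": "servo_tool", "data": {"rows": [[0.35,-0.31,0,0.05,0,0,0],[0.35,-0.31,0,0.05,0,0,0],[0.35,-0.31,0,0.05,0,0,0],[0.35,-0.31,0,0.05,0,0,0],[0.35,-0.31,0,0.05,0,0,0],[0.35,-0.31,0,0.05,0,0,0],[0.35,-0.31,0,0.05,0,0,0],[0.35,-0.31,0,0.05,0,0,0],[0.35,-0.31,0,0.05,0,0,0],[0.35,-0.31,0,0.05,0,0,0]]}}

```text
clock: 17.55
position: [521.6, -107.4, 138.8]
ee_rot: [-0.139, 0.961, 0.037, 0.235]
contact_force: [-2.8, -1.3, 3.8]
gripper_width: 29.6
```

```bash
python3 -c "
from h import *
st()
"
```

```text
t 17.55 dock-ish x -55.1 y -0.6 z 138.8 yaw 16.54 tz [ 0.442  0.136 -0.887] F -3.0 -0.5 3.8 w 29.6
```

>>> {"op": "servo_tool", "data": {"rows": [[0.35,-0.3,0,0.07,0,0,0],[0.35,-0.3,0,0.07,0,0,0],[0.35,-0.3,0,0.07,0,0,0],[0.35,-0.3,0,0.07,0,0,0],[0.35,-0.3,0,0.07,0,0,0],[0.35,-0.3,0,0.07,0,0,0],[0.35,-0.3,0,0.07,0,0,0],[0.35,-0.3,0,0.07,0,0,0]]}}

```text
clock: 18.35
position: [543.8, -100.5, 144.3]
ee_rot: [-0.139, 0.961, 0.037, 0.234]
contact_force: [-0.3, 0.2, 0.6]
gripper_width: 29.7
```

```bash
python3 -c "
from h import *
st()
"
```

```text
t 18.35 dock-ish x -31.8 y -0.3 z 144.3 yaw 16.53 tz [ 0.441  0.136 -0.887] F -0.2 0.2 0.6 w 29.7
```

>>> {"op": "servo_tool", "data": {"rows": [[0.35,-0.18,0,0.09,0,0,0],[0.35,-0.18,0,0.09,0,0,0],[0.35,-0.18,0,0.09,0,0,0],[0.35,-0.18,0,0.09,0,0,0],[0.35,0,0,0,0,0,0],[0.35,0,0,0,0,0,0]]}}

```text
clock: 18.95
position: [551.7, -98.4, 144.8]
ee_rot: [-0.139, 0.961, 0.037, 0.235]
contact_force: [0.3, 0.5, 1.2]
gripper_width: 29.8
```

Run:
```python
from lsd import *
st()
shot('scene','scene8')
shot('side','side8')
a=cv2.imread('pics/side8.png')[180:345,220:445];b=cv2.imread('pics/scene8.png')[195:350,180:405]
cv2.imwrite('pics/c8.png',cv2.resize(np.vstack([a,b]),None,fx=1.85,fy=1.85,interpolation=cv2.INTER_CUBIC))
```

```text
t 18.95 dock-ish x -23.7 y -0.4 z 144.8 yaw 16.54 tz [ 0.441  0.136 -0.887] F 0.4 0.4 1.2 w 29.8
```

View pics/c8.png

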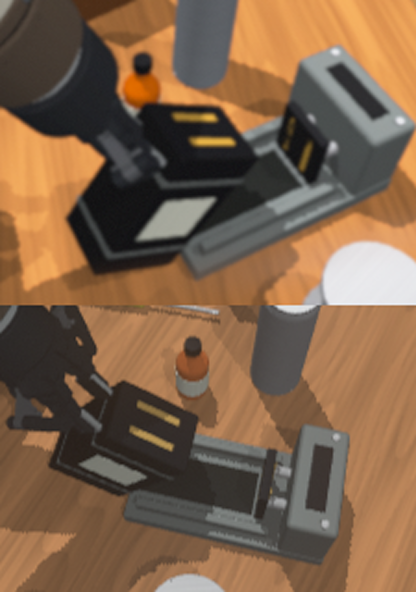

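>>> {"op": "servo_tool", "data": {"rows": [[0.35,-0.27,0,0.14,0,0,0],[0.35,-0.27,0,0.14,0,0,0],[0.35,-0.27,0,0.14,0,0,0],[0.35,-0.27,0,0.14,0,0,0],[0.35,-0.27,0,0.14,0,0,0],[0.35,-0.27,0,0.14,0,0,0]]}}

```text
clock: 19.65
position: [569.3, -93.1, 144.6]
ee_rot: [-0.139, 0.961, 0.037, 0.235]
contact_force: [-0.6, -0.7, -0.1]
gripper_width: 29.8
```

```bash
cat > gold.py <<'E'
from lsd import *
c,n=np.cos(TH),np.sin(TH)
def chk(f,names=('scene','side')):
    for k,(nm,off) in enumerate(zip(('scene','side'),(251,248.6))):
        if nm not in names: continue
        d=shot(nm,f+nm); hsv=cv2.cvtColor(d['image'],cv2.COLOR_RGB2HSV)
        # light label + gold strips in dock region
        for lab,m in(('white',cv2.inRange(hsv,(10,10,110),(60,70,255))),('gold',cv2.inRange(hsv,(15,90,90),(32,255,255)))):
            nn,l,s,ce=cv2.connectedComponentsWithStats(m)
            for i in range(1,nn):
                if 40<s[i,4]<1500 and 150<ce[i][0]<380 and 200<ce[i][1]<345: print(nm,lab,ce[i].round(1),s[i].tolist())
E
python3 - <<'E'
from gold import *
st()
chk('a')
E
```

```text
t 19.65 dock-ish x -5.3 y -0.3 z 144.6 yaw 16.54 tz [ 0.441  0.136 -0.887] F -0.8 -0.5 -0.1 w 29.8
scene white [283.9 238.3] [275, 231, 18, 14, 134]
scene white [244.7 284.8] [228, 278, 35, 14, 216]
scene gold [274.1 256.5] [264, 250, 21, 14, 86]
scene gold [270.2 269.9] [260, 263, 21, 15, 99]
side white [319.1 296. ] [299, 285, 41, 22, 522]
side gold [167.8 240.1] [154, 201, 34, 81, 1253]
side gold [364.7 214.8] [360, 210, 11, 10, 50]
side gold [205.4 231.2] [186, 216, 44, 30, 707]
side gold [314.6 228.1] [308, 225, 15, 7, 57]
side gold [235.8 258.8] [219, 234, 33, 50, 916]
side gold [335. 242.] [325, 239, 20, 7, 77]
side gold [202.6 259.2] [192, 245, 23, 36, 401]
side gold [270.  260.5] [257, 250, 27, 25, 388]
side gold [343.7 254.7] [334, 251, 21, 8, 97]
side gold [164.  267.4] [162, 258, 5, 19, 58]
side gold [241.3 294.6] [232, 290, 17, 11, 112]
side gold [244.8 324.6] [240, 318, 11, 14, 107]
side gold [153.4 335.4] [150, 328, 7, 18, 65]
```

```bash
cat > tri.py <<'E'
from gold import *
def tri(a,b,ps,qs):
    for p,q in zip(ps,qs):
        o1,r1=ray(a,*p);o2,r2=ray(b,*q);r1/=np.linalg.norm(r1);r2/=np.linalg.norm(r2)
        t=np.linalg.lstsq(np.c_[r1,-r2],o2-o1,rcond=None)[0];P=o1+t[0]*r1;Q=o2+t[1]*r2;w=(P+Q)/2
        print('x %.1f y %.1f z %.1f gap %.1f'%(w[0]*c+w[1]*n-522.7,-w[0]*n+w[1]*c+250,w[2],np.linalg.norm(P-Q)))
E
python3 - <<'E'
from tri import *
tri(load('ascene'),load('aside'),[(274.1,256.5),(270.2,269.9),(244.7,284.8)],[(335,242),(343.7,254.7),(319.1,296)])
E
```

```text
x 46.3 y 11.6 z 148.1 gap 1.1
x 45.4 y -15.6 z 148.1 gap 1.7
x -3.1 y -32.7 z 87.1 gap 2.0
```

>>> {"op": "servo_tool", "data": {"rows": [[0.35,-0.18,0,0.09,0,0,0],[0.35,-0.18,0,0.09,0,0,0],[0.35,-0.18,0,0.09,0,0,0],[0.35,-0.18,0,0.09,0,0,0],[0.35,-0.18,0,0.09,0,0,0],[0.35,0,0,0,0,0,0],[0.35,0,0,0,0,0,0]]}}

```text
clock: 20.45
position: [578.7, -90.4, 144.9]
ee_rot: [-0.139, 0.961, 0.037, 0.235]
contact_force: [-0.5, -0.4, -0.3]
gripper_width: 30.0
```

Run:
```python
from gold import *
st()
chk('b')
```

```text
t 20.45 dock-ish x 4.6 y -0.4 z 144.9 yaw 16.54 tz [ 0.441  0.136 -0.887] F -0.6 -0.3 -0.3 w 30.0
scene white [283.9 238.3] [275, 231, 18, 14, 134]
scene white [255.7 290.8] [244, 284, 24, 14, 212]
side white [330.  296.8] [316, 283, 29, 29, 462]
side gold [348.8 204.7] [347, 195, 6, 18, 53]
side gold [158.3 209.4] [155, 202, 7, 21, 66]
side gold [166.3 227.1] [157, 206, 22, 51, 348]
side gold [209.3 230.4] [186, 216, 52, 30, 796]
side gold [317.8 235.4] [309, 225, 18, 22, 197]
side gold [235.6 255.6] [221, 232, 29, 48, 688]
side gold [173.7 258. ] [169, 238, 10, 41, 283]
side gold [199.7 261.8] [193, 247, 15, 32, 213]
side gold [209.2 254.8] [206, 246, 7, 21, 82]
side gold [270.8 259.2] [257, 246, 31, 37, 389]
side gold [157.3 266.8] [155, 257, 6, 22, 52]
side gold [242.5 291.8] [237, 288, 12, 9, 56]
side gold [248.8 322.9] [243, 316, 14, 15, 124]
side gold [153.3 334. ] [150, 327, 6, 18, 58]
```

>>> {"op": "servo_tool", "data": {"rows": [[0.35,1.8,0,-0.92,0,0,0],[0.35,2.7,0,-1.38,0,0,0],[0.35,2.7,0,-1.38,0,0,0],[0.35,0.9,0,-0.46,0,0,0],[0.35,0,0,0,0,0,0]]}}

```text
clock: 21.05
position: [490.9, -116.7, 144.7]
ee_rot: [-0.139, 0.961, 0.037, 0.235]
contact_force: [0.2, -0.1, 1.5]
gripper_width: 29.8
```

Run:
```python
from tri import *
st()
shot('scene','scene9');shot('side','side9')
tri(load('bscene'),load('bside'),[(255.7,290.8)],[(330,296.8)])
def ln(f,x0,y0,x1,y1,off):
    d=load(f);g=cv2.cvtColor(d['image'],cv2.COLOR_RGB2GRAY)[y0:y1,x0:x1];g=cv2.resize(g,None,fx=4,fy=4,interpolation=cv2.INTER_CUBIC)
    for l in cv2.createLineSegmentDetector().detect(g)[0][:,0]:
        p=(l.reshape(2,2)+.5)/4-.5+(x0,y0)
        for z in(20,114):
            w=[onz(d,*q,z) for q in p];v=w[1]-w[0];L=np.hypot(*v[:2])
            if L>38: print(f,p.round(0).astype(int).tolist(),'z',z,'ang %.1f'%((np.degrees(np.arctan2(v[1],v[0]))-16.43)%180),[(round(q[0]*c+q[1]*n-522.7,1),round(-q[0]*n+q[1]*c+off,1)) for q in w])
ln('scene9',190,225,350,335,251);ln('side9',240,205,420,340,248.6)
```

```text
t 21.05 dock-ish x -87.2 y -0.8 z 144.7 yaw 16.48 tz [ 0.442  0.136 -0.887] F 0.2 -0.2 1.5 w 29.8
x 18.4 y -33.5 z 69.1 gap 2.2
scene9 [[217, 274], [227, 245]] z 20 ang 90.0 [(np.float64(-79.6), np.float64(1.1)), (np.float64(-79.7), np.float64(72.2))]
scene9 [[217, 274], [227, 245]] z 114 ang 90.0 [(np.float64(-55.4), np.float64(-32.3)), (np.float64(-55.5), np.float64(30.4))]
scene9 [[284, 258], [277, 287]] z 20 ang 90.0 [(np.float64(53.2), np.float64(70.4)), (np.float64(53.2), np.float64(-0.1))]
scene9 [[284, 258], [277, 287]] z 114 ang 90.0 [(np.float64(61.7), np.float64(28.8)), (np.float64(61.7), np.float64(-33.4))]
scene9 [[227, 245], [283, 257]] z 20 ang 179.9 [(np.float64(-78.1), np.float64(72.2)), (np.float64(50.7), np.float64(72.0))]
scene9 [[227, 245], [283, 257]] z 114 ang 179.9 [(np.float64(-54.1), np.float64(30.4)), (np.float64(59.6), np.float64(30.3))]
scene9 [[245, 294], [268, 299]] z 20 ang 179.9 [(np.float64(-8.6), np.float64(-28.2)), (np.float64(40.6), np.float64(-28.3))]
scene9 [[245, 294], [268, 299]] z 114 ang 179.9 [(np.float64(7.3), np.float64(-58.2)), (np.float
[... 7698 characters left out ...]
loat64(235.8), np.float64(108.9)), (np.float64(235.3), np.float64(-11.1))]
side9 [[382, 214], [419, 256]] z 114 ang 89.8 [(np.float64(171.1), np.float64(48.1)), (np.float64(170.7), np.float64(-54.0))]
side9 [[355, 273], [350, 295]] z 20 ang 45.5 [(np.float64(103.5), np.float64(10.4)), (np.float64(69.8), np.float64(-24.0))]
side9 [[355, 273], [350, 295]] z 114 ang 45.5 [(np.float64(58.5), np.float64(-35.7)), (np.float64(29.8), np.float64(-64.9))]
side9 [[305, 295], [303, 320]] z 20 ang 57.6 [(np.float64(-1.8), np.float64(10.9)), (np.float64(-27.9), np.float64(-30.2))]
side9 [[305, 295], [303, 320]] z 114 ang 57.6 [(np.float64(-31.1), np.float64(-35.2)), (np.float64(-53.4), np.float64(-70.3))]
```

```bash
python3 - <<'E'
from tri import *
tri(load('scene9'),load('side9'),[(227,245),(217,274),(287,257),(280,288),(242,249),(223,290),(277,303)],[(272.3,269),(274,300.5),(339,242),(359,269.5),(291,262),(289,326),(349,300)])
E
python3 - <<'E'
from gold import *
st(); chk('c')
E
```

```text
x -55.1 y 30.0 z 114.7 gap 1.8
x -67.7 y -13.0 z 80.3 gap 17.8
x 67.6 y 29.2 z 116.6 gap 0.8
x 67.8 y -32.9 z 114.9 gap 2.8
x -23.0 y 27.1 z 117.1 gap 1.9
x -55.4 y -32.3 z 26.9 gap 4.1
x 61.7 y -33.7 z 24.3 gap 2.9
t 21.15 dock-ish x -85.3 y -1.0 z 145.0 yaw 16.54 tz [ 0.443  0.136 -0.886] F 0.8 -0.1 0.2 w 30.1
scene white [283.8 238.3] [275, 231, 18, 14, 137]
scene white [255.6 290.7] [243, 284, 25, 14, 214]
scene white [284.8 343.3] [264, 340, 39, 12, 49]
side white [295.5 243.5] [286, 236, 20, 15, 231]
side white [330.  296.9] [316, 283, 29, 29, 464]
side gold [232.1 203.5] [215, 174, 29, 55, 344]
side gold [265.6 203.1] [262, 198, 9, 10, 42]
side gold [267.7 245.1] [253, 216, 35, 63, 903]
side gold [317.5 236.2] [309, 225, 18, 23, 257]
side gold [246.7 238.6] [244, 227, 7, 25, 60]
side gold [164.  268.1] [162, 261, 6, 16, 52]
side gold [173.7 273.5] [169, 262, 9, 24, 156]
side gold [205.9 286.6] [198, 275, 19, 24, 333]
side gold [236.  312.2] [220, 280, 39, 57, 1121]
side gold [224.1 330.4] [221, 322, 6, 17, 67]
```

>>> {"op": "servo_tool", "data": {"rows": [[0.35,1.0,0,1.93,0,0,0],[0.35,1.0,0.03,1.93,0,0,0],[0.35,1.0,0.03,1.93,0,0,0],[0.35,1.0,0,1.93,0,0,0],[0.35,-0.9,0,0.46,0,0,0],[0.35,-0.9,0,0.46,0,0,0],[0.35,-0.27,0,0.14,0,0,0],[0.35,-0.18,0,0.09,0,0,0],[0.35,-0.18,0,0.09,0,0,0],[0.35,-0.18,0,0.09,0,0,0],[0.35,-0.18,0,0.09,0,0,0],[0.35,-0.18,0,0.09,0,0,0]]}}

```text
clock: 22.45
position: [522.9, -105.7, 57.7]
ee_rot: [-0.139, 0.961, 0.037, 0.235]
contact_force: [-5.0, -0.5, 2.0]
gripper_width: 30.1
```

```bash
python3 -c "
from h import *
st()"
```

```text
t 22.45 dock-ish x -53.3 y 0.7 z 57.7 yaw 16.54 tz [ 0.441  0.136 -0.887] F -4.9 1.0 2.0 w 30.1
```

>>> {"op": "servo_tool", "data": {"rows": [[0.35,-0.18,0,0.09,0,0,0],[0.35,-0.18,0,0.09,0,0,0],[0.35,-0.18,0,0.09,0,0,0],[0.35,-0.18,0,0.09,0,0,0],[0.35,-0.18,0,0.09,0,0,0],[0.35,-0.18,0,0.09,0,0,0],[0.35,-0.18,0,0.09,0,0,0],[0.35,-0.18,0,0.09,0,0,0],[0.35,-0.18,0,0.09,0,0,0],[0.35,-0.18,0,0.09,0,0,0]]}}

```text
clock: 23.45
position: [542.7, -99.9, 57.8]
ee_rot: [-0.139, 0.961, 0.037, 0.235]
contact_force: [-3.6, -1.2, -0.6]
gripper_width: 30.3
```

```bash
python3 -c "
from h import *
st()"
```

```text
t 23.45 dock-ish x -32.7 y 0.7 z 57.8 yaw 16.54 tz [ 0.441  0.136 -0.887] F -3.8 -0.2 -0.6 w 30.3
```

>>> {"op": "servo_tool", "data": {"rows": [[0.35,-0.18,0,0.09,0,0,0],[0.35,-0.18,0,0.09,0,0,0],[0.35,-0.18,0,0.09,0,0,0],[0.35,-0.18,0,0.09,0,0,0],[0.35,-0.18,0,0.09,0,0,0],[0.35,-0.18,0,0.09,0,0,0],[0.35,-0.09,0,0.046,0,0,0],[0.35,-0.09,0,0.046,0,0,0]]}}

```text
clock: 24.25
position: [556.2, -95.9, 58.2]
ee_rot: [-0.139, 0.961, 0.037, 0.235]
contact_force: [-2.3, -0.9, -1.8]
gripper_width: 29.8
```

```bash
python3 -c "
from h import *
st()"
```

```text
t 24.25 dock-ish x -18.7 y 0.7 z 58.2 yaw 16.54 tz [ 0.441  0.136 -0.887] F -2.5 -0.2 -1.8 w 29.8
```

>>> {"op": "servo_tool", "data": {"rows": [[0.35,-0.09,0,0.046,0,0,0],[0.35,-0.09,0,0.046,0,0,0],[0.35,-0.09,0,0.046,0,0,0],[0.35,-0.09,0,0.046,0,0,0],[0.35,-0.09,0,0.046,0,0,0],[0.35,-0.045,0,0.023,0,0,0],[0.35,-0.045,0,0.023,0,0,0],[0.35,-0.045,0,0.023,0,0,0],[0.35,-0.045,0,0.023,0,0,0]]}}

```text
clock: 25.15
position: [562.9, -94.0, 58.3]
ee_rot: [-0.139, 0.961, 0.037, 0.235]
contact_force: [-3.1, -0.6, -0.5]
gripper_width: 30.1
```

```bash
python3 -c "
from h import *
st()"
```

```text
t 25.15 dock-ish x -11.6 y 0.6 z 58.3 yaw 16.54 tz [ 0.441  0.136 -0.887] F -3.1 0.3 -0.5 w 30.1
```

>>> {"op": "servo_tool", "data": {"rows": [[0.35,-0.045,0,0.023,0,0,0],[0.35,-0.045,0,0.023,0,0,0],[0.35,-0.045,0,0.023,0,0,0],[0.35,-0.045,0,0.023,0,0,0],[0.35,-0.045,0,0.023,0,0,0],[0.35,-0.045,0,0.023,0,0,0]]}}

```text
clock: 25.75
position: [564.0, -93.5, 58.0]
ee_rot: [-0.139, 0.962, 0.037, 0.234]
contact_force: [-11.3, -3.4, 7.0]
gripper_width: 30.3
```

```bash
python3 -c "
from h import *
st()"
```

```text
t 25.75 dock-ish x -10.5 y 0.8 z 58.0 yaw 16.54 tz [ 0.439  0.136 -0.888] F -11.8 -0.1 7.0 w 30.3
```

>>> {"op": "servo_tool", "data": {"rows": [[0.35,-0.045,0,0.023,0,0,0],[0.35,-0.045,0,0.023,0,0,0],[0.35,-0.045,0,0.023,0,0,0],[0.35,-0.045,0,0.023,0,0,0],[0.35,-0.045,0,0.023,0,0,0],[0.35,-0.045,0,0.023,0,0,0]]}}

```text
clock: 26.35
position: [565.3, -92.8, 57.5]
ee_rot: [-0.139, 0.962, 0.037, 0.232]
contact_force: [-13.0, -4.7, 6.6]
gripper_width: 30.3
```

```bash
python3 -c "
from h import *
st()"
```

```text
t 26.35 dock-ish x -9.0 y 1.1 z 57.5 yaw 16.53 tz [ 0.436  0.137 -0.889] F -13.8 -0.8 6.6 w 30.3
```

>>> {"op": "servo_tool", "data": {"rows": [[0.35,-0.045,0,0.023,0,0,0],[0.35,-0.045,0,0.023,0,0,0],[0.35,-0.045,0,0.023,0,0,0],[0.35,-0.045,0,0.023,0,0,0],[0.35,-0.045,0,0.023,0,0,0],[0.35,-0.045,0,0.023,0,0,0],[0.35,-0.045,0,0.023,0,0,0]]}}

```text
clock: 27.05
position: [568.6, -91.7, 57.5]
ee_rot: [-0.139, 0.962, 0.038, 0.232]
contact_force: [-13.2, -4.6, 6.0]
gripper_width: 30.1
```

```bash
python3 -c "
from h import *
st()"
```

```text
t 27.05 dock-ish x -5.5 y 1.2 z 57.5 yaw 16.53 tz [ 0.436  0.137 -0.889] F -13.9 -0.7 6.0 w 30.1
```

>>> {"op": "servo_tool", "data": {"rows": [[0.35,-0.045,0,0.023,0,0,0],[0.35,-0.045,0,0.023,0,0,0],[0.35,-0.045,0,0.023,0,0,0],[0.35,-0.045,0,0.023,0,0,0]]}}

```text
clock: 27.45
position: [570.6, -91.2, 57.5]
ee_rot: [-0.139, 0.962, 0.038, 0.232]
contact_force: [-12.4, -4.0, 6.7]
gripper_width: 29.9
```

```bash
python3 -c "
from h import *
st()"
```

```text
t 27.45 dock-ish x -3.5 y 1.1 z 57.5 yaw 16.53 tz [ 0.436  0.137 -0.889] F -13.0 -0.3 6.7 w 29.9
```

>>> {"op": "servo_tool", "data": {"rows": [[0.35,-0.036,0,0.018,0,0,0],[0.35,-0.036,0,0.018,0,0,0],[0.35,0,0,0,0,0,0]]}}

```text
clock: 27.75
position: [571.5, -90.9, 57.5]
ee_rot: [-0.139, 0.962, 0.037, 0.232]
contact_force: [-11.1, -4.8, 5.7]
gripper_width: 30.4
```

```bash
python3 -c "
from h import *
st()"
```

```text
t 27.75 dock-ish x -2.6 y 1.1 z 57.5 yaw 16.53 tz [ 0.436  0.137 -0.889] F -12.0 -1.5 5.7 w 30.4
```

>>> {"op": "servo_tool", "data": {"rows": [[0.35,-0.036,0,0.018,0,0,0],[0.35,0,0,0,0,0,0]]}}

```text
clock: 27.95
position: [571.6, -90.9, 57.4]
ee_rot: [-0.139, 0.962, 0.038, 0.232]
contact_force: [-12.9, -4.4, 7.1]
gripper_width: 30.2
```

```bash
python3 -c "
from h import *
st()"
```

```text
t 27.95 dock-ish x -2.5 y 1.2 z 57.4 yaw 16.53 tz [ 0.436  0.137 -0.89 ] F -13.6 -0.6 7.1 w 30.2
```

>>> {"op": "servo_tool", "data": {"rows": [[0.35,-0.036,0,0.018,0,0,0],[0.35,0,0,0,0,0,0]]}}

```text
clock: 28.15
position: [571.6, -90.8, 57.3]
ee_rot: [-0.139, 0.962, 0.038, 0.232]
contact_force: [-14.2, -5.5, 6.6]
gripper_width: 29.7
```

```bash
python3 -c "
from h import *
st()"
```

```text
t 28.15 dock-ish x -2.5 y 1.2 z 57.3 yaw 16.53 tz [ 0.435  0.137 -0.89 ] F -15.1 -1.3 6.6 w 29.7
```

>>> {"op": "servo_tool", "data": {"rows": [[0.35,0.3,0,-0.15,0,0,0],[0.35,0.9,0,-0.46,0,0,0],[0.35,1.8,0,-0.92,0,0,0],[0.35,2.7,0,-1.38,0,0,0],[0.35,2.7,0,-1.38,0,0,0],[0.35,0,0,0,0,0,0],[0.35,0,0,0,0,0,0]]}}

```text
clock: 28.85
position: [486.8, -117.7, 59.1]
ee_rot: [-0.139, 0.961, 0.036, 0.237]
contact_force: [0.0, -0.5, 0.0]
gripper_width: 29.8
```

Run:
```python
from tri import *
st()
shot('scene','scene10');shot('side','side10')
def ln(f,x0,y0,x1,y1,off):
    d=load(f);g=cv2.cvtColor(d['image'],cv2.COLOR_RGB2GRAY)[y0:y1,x0:x1];g=cv2.resize(g,None,fx=4,fy=4,interpolation=cv2.INTER_CUBIC)
    for l in cv2.createLineSegmentDetector().detect(g)[0][:,0]:
        p=(l.reshape(2,2)+.5)/4-.5+(x0,y0)
        w=[onz(d,*q,114) for q in p];v=w[1]-w[0];L=np.hypot(*v[:2])
        a=(np.degrees(np.arctan2(v[1],v[0]))-16.43+45)%180-45
        if L>38 and min(abs(a),abs(a-90))<2: print(f,'ang %.1f'%a,[(float(round(q[0]*c+q[1]*n-522.7,1)),float(round(-q[0]*n+q[1]*c+off,1))) for q in w])
ln('scene10',210,225,370,335,251);ln('side10',260,205,440,340,248.6)
# bystander motion
for nm in('scene','side'):
    m=[cv2.connectedComponentsWithStats(cv2.inRange(cv2.cvtColor(load(f)['image'],cv2.COLOR_RGB2HSV),(3,190,150),(12,255,255))) for f in(nm+'0',nm+'10')]
    D=cv2.absdiff(load(nm+'0')['image'],load(nm+'10')['image']).max(2)
    for k,b in (('scene',{'drum':(258,343,308,398),'bearing':(180,350,216,390),'spray':(318,178,352,240),'grease':(274,212,294,244),'driver':(220,180,298,202)}),('side',{'drum':(380,315,455,385),'spray':(316,140,352,226),'grease':(284,208,308,250),'driver':(188,205,278,243)})):
        if k==nm:
            for o,(u0,v0,u1,v1) in b.items(): print(nm,o,'diff>40 px share %.2f'%(D[v0:v1,u0:u1]>40).mean())
```

```text
t 28.85 dock-ish x -91.3 y -0.6 z 59.1 yaw 16.49 tz [ 0.445  0.135 -0.885] F -0.1 -0.5 0.0 w 29.8
scene10 ang 90.0 [(28.3, 29.5), (28.2, -31.1)]
scene10 ang 89.9 [(209.9, 31.9), (209.8, -36.6)]
scene10 ang 90.0 [(119.2, 29.0), (119.2, -41.4)]
scene10 ang 90.2 [(2.1, -36.3), (1.8, 29.0)]
scene10 ang 90.1 [(34.4, -37.8), (34.3, 30.2)]
scene10 ang 90.2 [(125.4, -31.8), (125.2, 29.4)]
scene10 ang -0.3 [(59.2, -58.0), (102.0, -58.2)]
scene10 ang 90.0 [(189.8, -37.2), (189.8, 31.9)]
scene10 ang 89.9 [(175.0, -15.2), (174.9, -56.0)]
scene10 ang -0.0 [(119.4, -62.0), (75.7, -62.0)]
side10 ang 0.4 [(92.3, -40.2), (43.7, -40.5)]
side10 ang -0.0 [(34.5, 29.8), (116.3, 29.7)]
side10 ang 0.1 [(21.3, -67.3), (63.9, -67.2)]
side10 ang 90.1 [(126.4, -31.5), (126.3, 31.8)]
side10 ang 89.7 [(27.8, 30.8), (27.5, -35.6)]
side10 ang 90.1 [(188.2, -36.4), (188.0, 31.7)]
side10 ang 90.1 [(35.2, -32.5), (35.1, 28.5)]
side10 ang 89.7 [(119.0, 32.1), (118.6, -35.2)]
side10 ang 90.2 [(207.5, 32.1), (207.7, -36.1)]
side10 ang 90.2 [(170.8, 47.5), (171.0, -15.2)]
scene drum diff>40 px share 0.00
scene bearing diff>40 px share 0.00
scene spray diff>40 px share 0.00
scene grease diff>40 px share 0.00
scene driver diff>40 px share 0.00
side drum diff>40 px share 0.00
side spray diff>40 px share 0.00
side grease diff>40 px share 0.01
side driver diff>40 px share 0.03
```

```bash
python3 -c "
from bench import *
print(job_done())"
```

```text
the job is handed in; nothing more can be done
None
```

The pack lies flat in the dock with the contact block pressed onto its stop, and I handed the job in at about 29 s. No verdict came back, so the results below are my own readings and camera measurements.

**What I did**
- I gripped the pack and slid it into line with the dock, released it, and pushed it from behind against the dock's front edge at up to about 14 N. It did not move further.
- I tipped it over from high on its back. It came to rest about 55 mm short of flush, lying flat.
- I pushed it along the rails. The contact block moved at 12–14 N. The push stalled with the force at about 15 N after roughly 8 mm, which I took as the hard stop. I then backed the fingers about 9 cm away.

**Last checks, from the two fixed cameras**
- **Pack centre along the dock:** about 76 mm, against 75.5 mm for flush.
- **Sideways offset:** within about 1 mm of the middle.
- **Pack heading:** within 0.3° of the dock's.
- **Flatness:** the upper face measured 115–117 mm before the final push (114 mm expected); I did not remeasure it afterwards.
- **Bystanders:** no sign that any had moved. The bearing was checked in one view only.

**What failed or disagreed**
- **Tilt in the grip:** the pack leaned slightly while I dragged it, so I let go and pushed it instead.
- **First tipping push:** it was too high and the fingers passed over the pack without moving it. I repeated it lower.
- **Dock edge position:** the camera estimate of the front edge was about 2 mm off from where the pack met it by touch, so I used the touch position.

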